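# Show the learner the next step of the mosaic

## Task

Show the learner the next step of the mosaic by pointing from above, fingertips about two centimetres clear and over the middle of each thing: first at the tub of orange glass, then at the red cap of the glue bottle, then at the one empty place among the tiles on the white panel, waiting about two seconds over each. Touch nothing at all, do not come down over the green or the blue tub, and finish still pointing at the empty place.

Things in the scene. Friction and masses are not known exactly. Their poses are not given: they have to be found in the camera images.
- orange_tub_mouth (a point): middle of the open mouth, level with the rim (50 mm above the table), of the clear plastic tub filled with orange glass offcuts; the tub is 100 x 130 x 50 mm (134 mm over the rim), loose on the table, long side along its y axis; the glass stays below the rim; z is up. The three tubs are alike but for the colour of the glass and stand in any order
- green_tub_mouth (a point): middle of the open mouth, level with the rim (50 mm above the table), of the clear plastic tub filled with dark green glass offcuts; the tub is 100 x 130 x 50 mm (134 mm over the rim), loose on the table, long side along its y axis; the glass stays below the rim; z is up. The three tubs are alike but for the colour of the glass and stand in any order
- blue_tub_mouth (a point): middle of the open mouth, level with the rim (50 mm above the table), of the clear plastic tub filled with blue glass offcuts; the tub is 100 x 130 x 50 mm (134 mm over the rim), loose on the table, long side along its y axis; the glass stays below the rim; z is up. The three tubs are alike but for the colour of the glass and stand in any order
- orange_tub: the tub of orange glass: origin in the middle of its underside
- green_tub: the tub of dark green glass: origin in the middle of its underside
- blue_tub: the tub of blue glass: origin in the middle of its underside
- glue_cap (a point): middle of the top of the red cap of the white glue bottle, 130 mm above the table; the highest point of the bottle; z is up
- glue: the white glue bottle, 56 mm across and 130 mm tall, standing loose: origin in the middle of its underside
- empty_place: the one empty place on the mosaic panel: a 36 mm square drawn in black outline on the panel's white face; origin at its centre, on the panel's face (8 mm above the table), z up, sides along x and y. Around it five glass tiles 36 x 36 x 4 mm are glued at the other places of a 2 x 3 grid, pitch 44 mm (2 along x, 3 along y)
- panel: the white mosaic panel, 120 x 160 x 8 mm, fixed flat on the table: origin in the middle of its underside, long side along its y axis; the grid of places is centred on it
- cup: empty clear plastic cup, 72 mm across the rim and 85 mm tall, standing loose: origin in the middle of its underside; a bystander
- cutter: brass glass cutter like a thick pen, 12 mm thick and about 146 mm long, lying loose along its y axis: origin at table height near its middle; a bystander
Things that resemble listed ones, but are neither listed nor needed, are in the scene too. There is more than one size of the glue; the one meant has the size given above.

How it is judged (in metres and radians):
On the way, in this order (a step that is already met when the one before it is completed fails the run):
1. point at the orange glass: fingertips just above the tub's mouth, within 30 mm of its middle, for 1 s (horizontal distance between the grasp point and orange_tub_mouth below 0.03 m and z of the grasp point in the frame of orange_tub_mouth between 0 and 0.065 m), for 1 s.
2. point at the glue: fingertips just above the red cap, within 20 mm of its middle, for 1 s (horizontal distance between the grasp point and glue_cap below 0.02 m and z of the grasp point in the frame of glue_cap between 0 and 0.065 m), for 1 s.
3. point at the empty place: fingertips just above it, within 16 mm of its centre, for 1 s (horizontal distance between the grasp point and empty_place below 0.016 m and z of the grasp point in the frame of empty_place between 0 and 0.065 m), for 1 s.
At the end, for the whole second after the job is handed in: The point between the finger pads is still within 16 mm (horizontally) of the centre of the empty place and at most 65 mm above it (fingertips at most about 45 mm above), and the tubs, bottle, cup and cutter are within 6 mm of where they stood (all of step 3 and distance of each of orange_tub, green_tub, blue_tub, glue, cup, cutter from where it was at the start of the episode below 0.006 m); the robot touches nothing.
It fails at once if the robot touches anything (contact force between any of the fingers, the arm and anything else above 0.5 N).
It fails at once if the fingertips come down over the green or the blue tub (within 30 mm of its middle, less than about 35 mm above the rim) ((horizontal distance between the grasp point and green_tub_mouth below 0.03 m and z of the grasp point in the frame of green_tub_mouth below 0.055 m) or (horizontal distance between the grasp point and blue_tub_mouth below 0.03 m and z of the grasp point in the frame of blue_tub_mouth below 0.055 m)).
It fails at once if a tub, the bottle, the cup or the cutter is shifted or lifted by more than 10 mm (distance of any of orange_tub, green_tub, blue_tub, glue, cup, cutter from where it was at the start of the episode above 0.01 m).
It also fails if it takes over 58 s, if anything falls off the work surface, if the arm or the gripper's body presses on something with over 40 N, if the wrist force passes 120 N, or if a joint passes its speed limit or range.

## Robot

A 6-joint arm with a two-finger parallel gripper is mounted at the origin on the work surface. World frame = base frame: x ahead of the robot, y to its left, z up, the work surface at z = 0. Lengths are in m, angles in degrees, forces in N, time in s.
With the tool pointing down it reaches from about 0.35 to 0.875 m from the base axis. Payload 4.2 kg.
Tool frame: the origin (TCP) lies midway between the tips of the shut fingers; the grasp point (between the pads) lies 19 mm behind it; y points along the fingers, z is the direction in which the jaws open and shut, and the axes are right-handed (so a half turn about y gives the same grasp; the last joint's range is limited). The gripper opens to 87 mm and grips with 3 to 60 N. Pads are 19 mm wide; open, the fingers measure 117 mm over their backs; the gripper's body (75 mm by 190 mm) begins 51 mm behind the grasp point.
Start: joints at [-51.589, 22.042, 0.453, 0, -68.411, -14.817], TCP at [0.25, -0.573, 0.202] pointing down, gripper open.
Joint ranges: [-179.83, 179.83], [-69.29, 118.12], [-61.27, 80.66], [-181.25, 117.63], [-171.15, -9.14], [-177.46, 177.46]. Speed limits (degrees/s): [159.86, 159.86, 180, 180, 180, 180].

## Interface

Orientations are given as [roll, pitch, yaw] about the fixed x, y, z axes, in that order (R = Rz(yaw) Ry(pitch) Rx(roll)).
In Python, from workcell import env gives the robot as it stands. The module is installed in compiled form; this text tells all that it offers. Calls block until the motion is done:
- env.goto(position, orientation): joint-space move of the TCP to a pose.
- env.move_straight(position, rotation=None, rate=0.15, force_limit=None): straight line of the TCP; rotation=None keeps the orientation; rate is the mean speed in m/s. With force_limit (N) it stops when the force on the tool has changed by that much, and returns True; else False.
- env.set_joints(angles): joint-space move.
- env.gripper_to(opening, grasp_force=None): opening from 0.0 (shut) to 1.0 (fully open); grasp_force is the grip in N (None keeps the last); returns when the fingers have stopped.
- env.dwell(seconds).
- env.inverse_kinematics(position, orientation): joint angles nearest the present ones, or None.
- env.read_state(): the state.
- env.grab_frame(name): name is "scene" or "top" or "wrist"; returns a dict with "image" (384x512x3 uint8, blue, green, red), "fx", "fy", "cx", "cy" (pixels), "D" ([k1, k2, p1, p2, k3] as OpenCV has them; the pictures are not rectified), "position" and "orientation" of the camera in the world. Camera axes: x right, y up, looking along -z (the intrinsics and any distortion apply to the point x, -y, -z); pixel columns grow to the right and rows downward; lengths in m; the calibration is good to about 2 mm. A picture is of the moment at which its call begins. There is no depth.
A pose or a line that the arm cannot do raises env.Unreachable and nothing moves.
- env.close_job(): hands the job in, once; it reports no verdict.
Trained networks look in a picture, given as the dict that the camera call returned (one of the last four; its "shot" number tells which), for a name from the list of things; names that differ only in an ending like _2 or _b are one class to them, and where a whole thing is asked for, a point or a joint stands for the part that bears it (a point fixed in the world has none). Each returns a list of dicts, best first, with "score" (0 to 1); they miss things now and then, are a little off and sometimes report something else, mostly with a low value. They report only what shows in the picture. A call takes as long as a camera call. They do not tell look-alikes from the thing itself.
- env.search_frame(picture, thing): "xyz" ([x, y, z] in m, in world coordinates, good to about 4 mm: the middle of the surface that is visible of it).
- env.trace(picture, thing): "mask" (384x512 bool, what is visible of it).
The state is a dict: "clock": time; "joint_positions": joint angles; "qvel": joint speeds; "joint_torque": joint torques, N m; "position": TCP position; "tool_rot": TCP orientation; "force": force on the tool from outside, world axes, zero at the start; "wrist_torque": the same for the moment, N m; "opening": opening from 0.0 (shut) to 1.0 (fully open).
Only numpy, scipy, OpenCV 4.12 (cv2) and the standard library are available. Lean on these libraries where they do the work, as an engineer would, in place of code of your own. Each camera call takes 0.05 s, during which the arm holds its last target.

## Working session

There is one attempt and no reset: what is moved stays moved. The work goes in short steps, each a Python script; the robot and the scene stay as the last script left them, time stands still between calls to the robot, and variables do not carry over. Pictures are saved under pics/ and viewed, and the job is handed in when it is done.

```bash
mkdir -p pics
cat > h.py <<'E'
import numpy as np,cv2
from scipy.spatial.transform import Rotation as R
from workcell import env
def rot(o):
    o=np.array(o,float)
    return o if o.shape==(3,3) else R.from_euler('xyz',o,degrees=True).as_matrix()
def ray(p,uv,z):
    K=np.array([[p['fx'],0,p['cx']],[0,p['fy'],p['cy']],[0,0,1]])
    n=cv2.undistortPoints(np.array([[uv]],float),K,np.array(p['D'],float))[0,0]
    d=rot(p['orientation'])@np.array([n[0],-n[1],-1]);c=np.array(p['position'])
    return c+d*(z-c[2])/d[2]
E
python3 - <<'E'
from h import *
s=env.read_state();print(s['clock'],s['position'],s['tool_rot'],s['opening'])
for n in('scene','top','wrist'):
    p=env.grab_frame(n);cv2.imwrite(f'pics/a_{n}.png',p['image']);print(n,p['position'],p['orientation'],p['D'])
    for t in ('orange_tub','green_tub','blue_tub','glue_cap','glue','empty_place','panel','cup','cutter'):
        print(t,[(np.round(d['xyz'],3).tolist(),round(d['score'],2)) for d in env.search_frame(p,t)[:4]])
print(env.read_state()['clock'])
E
```

```text
0.0 [ 0.24993376 -0.57213618  0.20075548] [-8.98747960e+01  4.28684880e-03  2.35835913e+01] 1.0012615676521825
scene [1.34016623 0.47062612 0.67784378] [ 58.7946286    0.15899977 120.19377045] [-0.04597748  0.          0.          0.          0.        ]
orange_tub [([0.676, 0.186, 0.034], 0.82)]
green_tub [([0.66, -0.003, 0.034], 0.63)]
blue_tub [([0.65, -0.205, 0.035], 0.66), ([0.48, 0.424, 0.007], 0.56), ([0.676, 0.186, 0.035], 0.24)]
glue_cap [([0.476, -0.304, 0.072], 0.96), ([0.503, -0.202, 0.09], 0.92), ([0.522, -0.383, 0.047], 0.6)]
glue [([0.475, -0.304, 0.072], 0.89), ([0.515, -0.2, 0.093], 0.78), ([0.521, -0.384, 0.047], 0.72)]
empty_place [([0.651, -0.203, 0.038], 0.37)]
panel [([0.484, 0.063, 0.01], 0.94)]
cup [([0.522, 0.29, 0.064], 0.6)]
cutter [([0.481, 0.423, 0.008], 0.83)]
top [0.34377756 0.01569305 1.04759033] [ 11.72789576   0.33247464 -90.86770807] [0.03037981 0.         0.         0.         0.        ]
orange_tub [([0.66, 0.187, 0.038], 0.93)]
green_tub [([0.652, -0.016, 0.036], 0.94)]
blue_tub [([0.632, -0.213, 0.04], 0.63)]
glue_cap [([0.478, -0.204, 0.117], 0.87), ([0.451, -0.304, 0.088], 0.78), ([0.501, -0.385, 0.061], 0.73)]
glue [([0.476, -0.204, 0.117], 0.96), ([0.503, -0.383, 0.06], 0.82), ([0.454, -0.298, 0.089], 0.62)]
empty_place []
panel [([0.466, 0.049, 0.009], 0.56)]
cup [([0.504, 0.294, 0.044], 0.58)]
cutter [([0.479, 0.418, 0.011], 0.62)]
wrist [ 0.17570518 -0.60510358  0.38388587] [-1.72279150e+01  1.10567927e-02  1.13614170e+02] [-0.06928523  0.          0.          0.          0.        ]
orange_tub []
green_tub []
blue_tub []
glue_cap []
glue []
empty_place []
panel []
cup []
cutter []
1.5
```

View pics.

View pics/a_top.png

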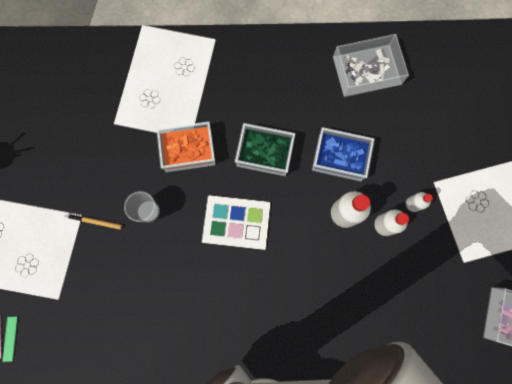

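View pics/a_scene.png

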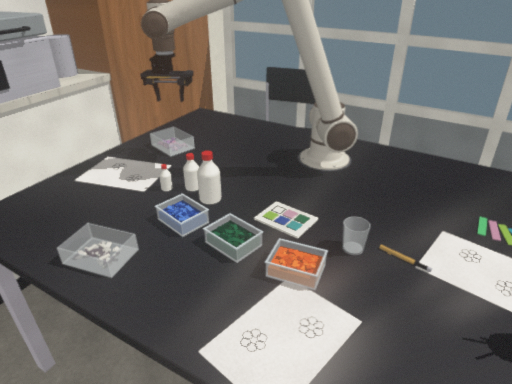

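The top view shows the orange tub at (187,147), green at (265,149) and blue at (344,154). Three bottles have caps at (361,203), (402,218) and (427,198), and the empty square is at (253,233). Next I'll measure these precisely, using both views to get the bottle heights.

Run:
```python
from h import *
import pickle
p={n:env.grab_frame(n) for n in('top','scene')}
pickle.dump(p,open('p.pkl','wb'))
def rd(q):
    K=np.array([[q['fx'],0,q['cx']],[0,q['fy'],q['cy']],[0,0,1]])
    return K
def blobs(im):
    h=cv2.cvtColor(im,cv2.COLOR_BGR2HSV)
    m=(((h[...,0]<4)|(h[...,0]>172))&(h[...,1]>170)&(h[...,2]>90)).astype(np.uint8)
    n,l,s,c=cv2.connectedComponentsWithStats(m)
    return [(c[i].round(1).tolist(),s[i].tolist()) for i in range(1,n) if s[i][4]>15]
for n in p: print(n,blobs(p[n]['image']))
t=p['top']
print('empty', ray(t,(253,233),.008))
for z in(.13,.1,.075):print(z,[ray(t,uv,z).round(3).tolist() for uv in((361,203),(402,218),(427,198))])
cr=t['image'][110:260,150:440];cv2.imwrite('pics/b1.png',cv2.resize(cr[:, :145],None,fx=5,fy=4,interpolation=2)[:600,:725])
cv2.imwrite('pics/b2.png',cv2.resize(t['image'][180:250,320:440],None,fx=6,fy=6,interpolation=2))
s=p['scene'];cv2.imwrite('pics/b3.png',cv2.resize(s['image'][145:235,150:330],None,fx=4,fy=4,interpolation=2))
```

```text
top [([428.2, 197.2], [424, 193, 9, 8, 53]), ([361.1, 202.1], [353, 195, 17, 15, 203]), ([402.3, 218.1], [396, 213, 13, 11, 109])]
scene [([207.4, 153.5], [202, 151, 10, 8, 42])]
empty [0.43894673 0.01858743 0.008     ]
0.13 [[0.491, -0.225, 0.13], [0.456, -0.314, 0.13], [0.5, -0.373, 0.13]]
0.1 [[0.496, -0.233, 0.1], [0.46, -0.324, 0.1], [0.506, -0.386, 0.1]]
0.075 [[0.5, -0.24, 0.075], [0.463, -0.333, 0.075], [0.51, -0.396, 0.075]]
```

View pics/b1.png

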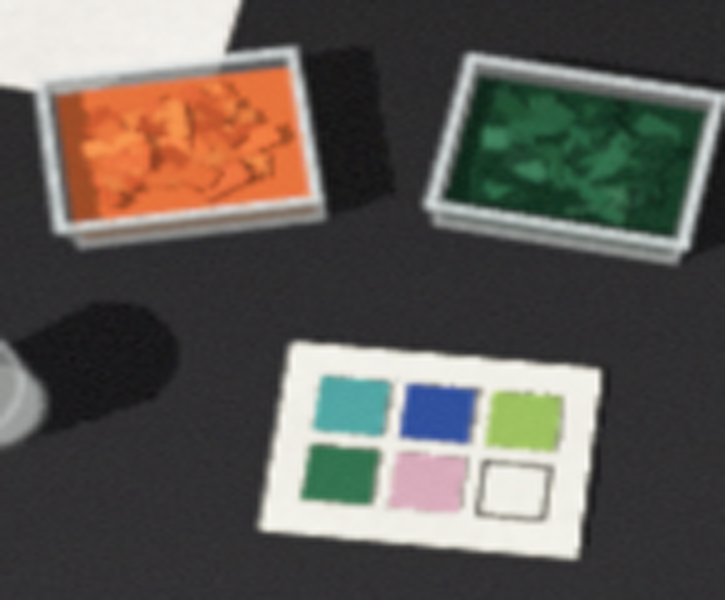

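View pics/b2.png

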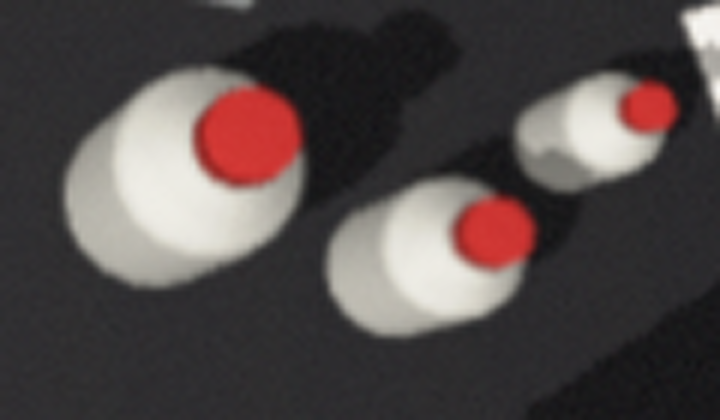

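View pics/b3.png

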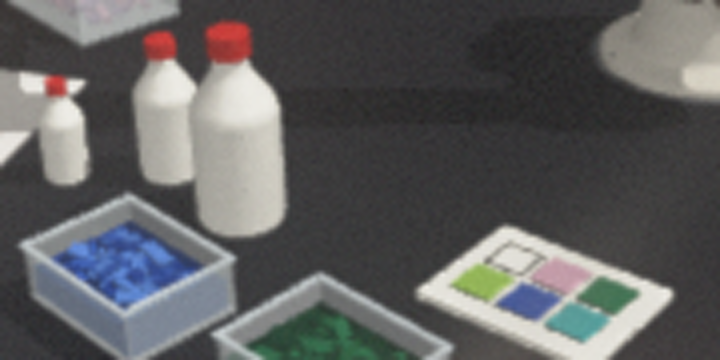

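Run:
```python
import pickle
from h import *
p=pickle.load(open('p.pkl','rb'));t,s=p['top'],p['scene'];print(t['fx'])
def tri(a,b):
    A=ray(t,a,0);B=ray(s,b,0);c1=np.array(t['position']);c2=np.array(s['position'])
    d1=A-c1;d2=B-c2
    x=np.linalg.lstsq(np.c_[d1,-d2],c2-c1,rcond=None)[0]
    P,Q=c1+x[0]*d1,c2+x[1]*d2;return ((P+Q)/2).round(4),np.linalg.norm(P-Q).round(4)
for n,a,b in(('big',(361.7,202.5),(207.2,152)),('mid',(402.7,218.8),(190,154)),('small',(428.2,197.7),(164.2,164.5))):print(n,tri(a,b))
T=lambda x,y:(150+x/5-.4,110+y/4-.4)
S=lambda x,y:(150+x/4,145+y/4)
print('big base l/r', ray(t,(320+64/6,180+195/6),0.0),)
print('empty top',[ray(t,T(*c),.008).round(4)[:2] for c in((482,460),(551,465),(546,520),(476,513))])
print('empty top c',ray(t,T(514,489.5),.008),'scene c',ray(s,S(515,259),.008))
pc=[ray(t,T(*c),.008)[:2] for c in((291,342),(602,370),(579,557),(259,530))];print('panel',np.round(pc,4),np.mean(pc,0),[np.linalg.norm(pc[i]-pc[i-1]).round(4) for i in range(4)])
for nm,cs in(('orange',((36,84),(297,47),(325,213),(54,230))),('green',((468,54),(724,92),(690,245),(428,206)))):
    c=[ray(t,T(*q),.05)[:2] for q in cs];print(nm,np.round(c,4).tolist(),np.mean(c,0),[np.linalg.norm(c[i]-c[i-1]).round(4) for i in range(4)])
c=[ray(t,q,.05)[:2] for q in ((319,130),(374,134),(368,177),(314,171))];print('blue',np.mean(c,0))
```

```text
412.2326054615603
big (array([ 0.4852, -0.2151,  0.1754]), np.float64(0.0003))
mid (array([ 0.4544, -0.3144,  0.1326]), np.float64(0.0009))
small (array([ 0.5068, -0.3898,  0.097 ]), np.float64(0.0))
big base l/r [ 0.48892706 -0.18064604  0.        ]
empty top [array([0.4604, 0.0359]), array([0.4567, 0.0011]), array([0.4222, 0.0043]), array([0.4271, 0.0393])]
empty top c [0.44154157 0.02005731 0.008     ] scene c [0.43906064 0.02000887 0.008     ]
panel [[ 0.5377  0.133 ]
 [ 0.517  -0.026 ]
 [ 0.3991 -0.0117]
 [ 0.4183  0.1481]] [0.46801537 0.06084016] [np.float64(0.1204), np.float64(0.1604), np.float64(0.1188), np.float64(0.161)]
orange [[0.6987, 0.2588], [0.7214, 0.1264], [0.6116, 0.1118], [0.6029, 0.2469]] [0.6586372  0.18598724] [np.float64(0.0965), np.float64(0.1343), np.float64(0.1107), np.float64(0.1354)]
green [[0.7152, 0.0391], [0.6875, -0.0904], [0.588, -0.07], [0.6153, 0.0602]] [ 0.65152443 -0.01527078] [np.float64(0.1021), np.float64(0.1325), np.float64(0.1016), np.float64(0.1331)]
blue [ 0.63223353 -0.21187921]
```

The 130 mm bottle is the middle one: its cap triangulates to z≈0.133, against 0.175 and 0.097 for the other two. The panel and rim sizes also match the task text. I'll shut the fingers, rise, and point at the orange tub.

```bash
cat >> h.py <<'E'
ORI=lambda x,y:[-90,0,75+np.degrees(np.arctan2(y,x))]
def say(m):
    s=env.read_state();print(m,round(s['clock'],2),np.round(s['position'],4),np.round(s['tool_rot'],1),np.round(s['force'],1),round(s['opening'],2))
E
python3 - <<'E'
from h import *
env.gripper_to(0.0); say('shut')
env.move_straight([0.25,-0.573,0.30],rate=.2); say('up')
for q in((.659,.186,.3),(.659,.186,.072),(.455,-.314,.3),(.455,-.314,.153),(.44,.02,.3),(.44,.02,.032)):
    j=env.inverse_kinematics(q,ORI(*q[:2])); print(q,None if j is None else np.round(j,1))
E
```

```text
shut 3.12 [ 0.2502 -0.5727  0.2019] [-90.   -0.   23.6] [0.6 0.5 0.2] 0.01
up 3.77 [ 0.2499 -0.5723  0.2987] [-89.9  -0.   23.6] [ 0.3  0.8 -1.2] 0.01
(0.659, 0.186, 0.3) [ 29.3  25.8  20.1   0.  -84.3 -28.5]
(0.659, 0.186, 0.072) [ 29.3  33.7   0.4   0.  -56.7 -28.5]
(0.455, -0.314, 0.3) [-17.8  11.9   0.1   0.  -78.2 -31.8]
(0.455, -0.314, 0.153) [-17.8  17.4 -13.9   0.  -58.6 -31.8]
(0.44, 0.02, 0.3) [ 23.9   0.  -13.5   0.  -76.5 -36.3]
(0.44, 0.02, 0.032) [ 23.9  16.8 -37.4  -0.  -35.8 -36.3]
```

Run:
```python
from h import *
env.goto([.659,.186,.27],ORI(.659,.186)); say('above orange')
p=env.grab_frame('wrist');cv2.imwrite('pics/c_w.png',p['image'])
p=env.grab_frame('top');cv2.imwrite('pics/c_t.png',p['image'])
p=env.grab_frame('scene');cv2.imwrite('pics/c_s.png',p['image'])
```

```text
above orange 6.79 [0.6592 0.1851 0.2702] [-90.    0.   90.7] [ 0.7 -0.5  1. ] 0.0
```

View pics/c_w.png

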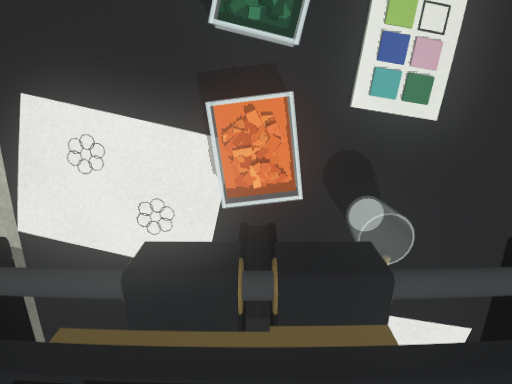

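View pics/c_s.png

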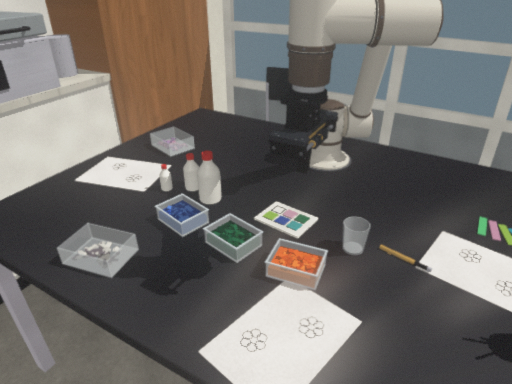

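The wrist view shows the orange tub rim centred near (255,150), between corners (207,102), (291,93), (301,199) and (222,207). The empty square is at (434,17), and the scene view shows clear space all round. I'll check these against the earlier measurements, then descend.

Run:
```python
from h import *
p=env.grab_frame('wrist')
c=[ray(p,q,.05)[:2] for q in((207,102),(291,93),(301,199),(222,207))];o=np.mean(c,0)
print('orange',o,[np.linalg.norm(c[i]-c[i-1]).round(3) for i in range(4)],'empty',ray(p,(434,17),.008))
if np.hypot(*(o-[.659,.186]))<.012:
    env.move_straight([.659,.186,.073],rate=.15); say('at')
    env.dwell(2); say('orange done')
    env.move_straight([.659,.186,.28],rate=.2)
    env.goto([.455,-.314,.28],ORI(.455,-.314)); say('above glue')
    p=env.grab_frame('wrist');cv2.imwrite('pics/d_w.png',p['image'])
    p=env.grab_frame('top');cv2.imwrite('pics/d_t.png',p['image'])
    p=env.grab_frame('scene');cv2.imwrite('pics/d_s.png',p['image'])
```

```text
orange [0.66204804 0.18616921] [np.float64(0.132), np.float64(0.099), np.float64(0.132), np.float64(0.102)] empty [0.44193724 0.0189553  0.008     ]
at 8.46 [0.6597 0.1863 0.0742] [-90.1  -0.   90.8] [-0.2  0.2  1.1] 0.01
orange done 10.46 [0.659 0.186 0.073] [-90.   -0.   90.8] [0.3 0.5 0.4] 0.01
above glue 13.59 [ 0.4557 -0.3135  0.2799] [-90.   -0.   40.5] [-0.9 -0.4  0. ] 0.01
```

View pics/d_w.png

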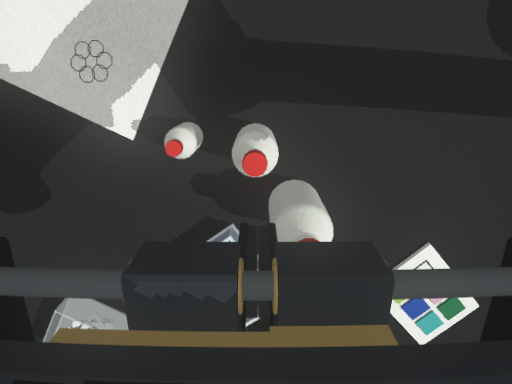

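View pics/d_s.png

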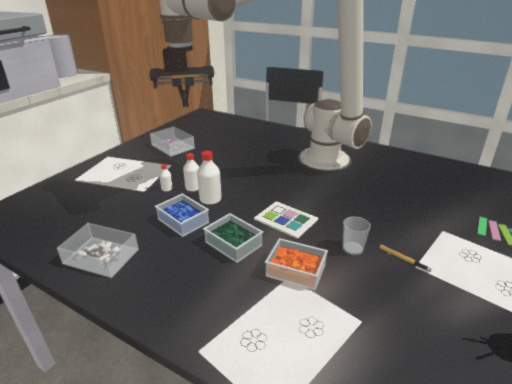

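In the wrist view, the middle bottle's cap is at (255,163) and the big bottle at (305,215). The gripper body will be at z≈0.22 during the pointing, 45 mm above the big bottle's 0.175 top. I'll check the cap position, then descend.

Run:
```python
from h import *
p=env.grab_frame('wrist')
c=ray(p,(255,163),.13);print('cap',c,'big',ray(p,(309,240),.175),'cap width',np.linalg.norm(ray(p,(242,163),.13)-ray(p,(268,163),.13)))
if np.hypot(*(c[:2]-[.455,-.314]))<.01:
    x,y=(c[:2]+np.array([.455,-.314]))/2
    env.move_straight([x,y,.155],rate=.1); say('at')
    env.dwell(2); say('glue done')
    p=env.grab_frame('scene');cv2.imwrite('pics/e_s.png',p['image'])
    env.move_straight([x,y,.28],rate=.15)
    env.goto([.441,.02,.20],ORI(.441,.02)); say('above empty')
    p=env.grab_frame('wrist');cv2.imwrite('pics/e_w.png',p['image'])
```

```text
cap [ 0.45528913 -0.31694459  0.13      ] big [ 0.47071069 -0.23622961  0.175     ] cap width 0.026445986781524138
at 15.19 [ 0.4556 -0.3157  0.1557] [-90.1  -0.   40.4] [-0.1 -0.3  0.2] 0.0
glue done 17.19 [ 0.4551 -0.3155  0.155 ] [-90.    0.   40.4] [-0.2 -0.3 -0.6] 0.0
above empty 19.52 [0.4414 0.0196 0.2002] [-90.    0.   77.5] [-0.  -0.2  0.6] 0.01
```

View pics/e_s.png

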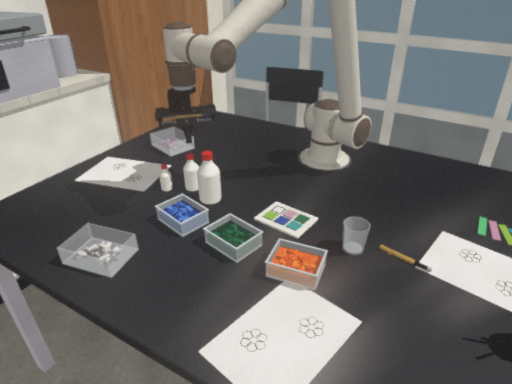

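View pics/e_w.png

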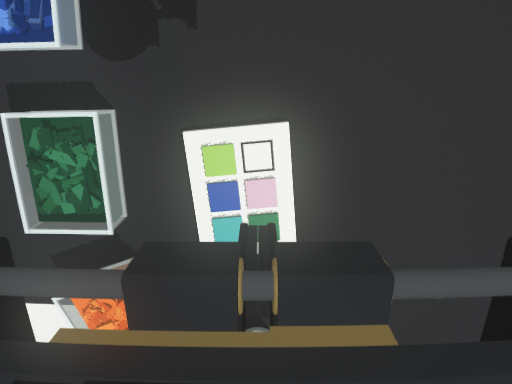

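The scene shot shows the fingertips just above the middle bottle's cap at (190,150). In the wrist view the empty square is centred at (258,156).

Run:
```python
from h import *
p=env.grab_frame('wrist')
c=ray(p,(257.5,156.5),.008);print('empty',c)
if np.hypot(*(c[:2]-[.441,.02]))<.01:
    x,y=(c[:2]+np.array([.4405,.0195]))/2
    env.move_straight([x,y,.032],rate=.1); say('at')
    env.dwell(2.2); say('done')
    for n in('scene','top'):
        p=env.grab_frame(n);cv2.imwrite(f'pics/f_{n}.png',p['image'])
    for t in ('orange_tub','green_tub','blue_tub','glue','cup','cutter'):
        print(t,[np.round(d['xyz'],3).tolist() for d in env.search_frame(p,t)[:3]])
```

```text
empty [0.44170313 0.01913764 0.008     ]
at 21.46 [0.4415 0.0195 0.0325] [-90.1  -0.   77.6] [ 0.9 -0.6  0.3] 0.0
done 23.66 [0.4411 0.0193 0.032 ] [-90.   -0.   77.6] [-0.4 -0.3 -0.1] 0.0
orange_tub [[0.658, 0.183, 0.036], [0.504, 0.294, 0.042]]
green_tub [[0.651, -0.015, 0.037]]
blue_tub [[0.63, -0.209, 0.036]]
glue [[0.477, -0.203, 0.12], [0.452, -0.305, 0.086], [0.505, -0.385, 0.064]]
cup [[0.503, 0.294, 0.04]]
cutter [[0.475, 0.418, 0.004]]
```

View pics/f_scene.png

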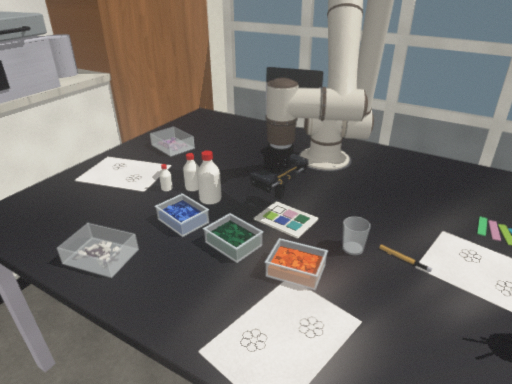

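The fingertips are over the empty square at (279,200), and nothing has moved. Handing in.

```bash
python3 -c "
from h import *
env.close_job(); say('end')"
```

```text
the job is handed in; nothing more can be done
the job is handed in; nothing more can be done
```

I pointed with shut fingers at the orange tub, then the red cap of the glue bottle, then the empty place. I waited at least 2 s over each, with the fingertips 23–25 mm clear. I handed the job in with the arm still over the empty place; no verdict was reported.

- **Glue bottle:** the right one is the middle-sized of the three. Its cap measured about 133 mm high, against 175 mm and 97 mm for the others.
- **Position checks:** the wrist camera agreed with the top and scene cameras to about 3 mm on all three points.
- **Last checks:** at about 24 s on the clock, the fingertips were at (0.441, 0.019, 0.032), about 1 mm from where I measured the empty place. Force readings stayed around 1 N or less throughout, which was the sensor's noise level even in free air. That means they can't rule out a touch as light as the 0.5 N limit.
- **Nothing moved:** the tubs, cup and cutter were found within about 4–7 mm of where they started. The glue bottle's estimate shifted by about the same amount, 7 mm. The shifts have no common direction and are near the detector's accuracy of about 4 mm, and the pictures show no movement.

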